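Rack the spice jar and snap its cap home

ROBOT

A 7-joint arm with a two-finger parallel gripper is mounted at the origin on the work surface. World frame = base frame: x ahead of the robot, y to its left, z up, the work surface at z = 0. Lengths are in m, angles in rad, forces in N, time in s.
With the tool pointing down it reaches from about 0.425 to 0.925 m from the base axis. Payload 6.8 kg.
Tool frame: the origin (TCP) lies at the very end of the fingers, on their centre line; the grasp point (between the pads) lies 19 mm behind it; z points along the fingers, y is the line along which they close (so a half turn about z gives the same grasp; the last joint's range is limited). The gripper opens to 85 mm and grips with 20 to 120 N. Pads are 22 mm wide; open, the fingers measure 114 mm over their backs; the gripper's body (76 mm by 85 mm) begins 54 mm behind the grasp point. The pads swing forward as they close: fully open they stand 13 mm farther back than shut.
Start: joints at [1.196, 0.477, 0.022, 1.555, -0.011, 1.109, -0.083], TCP at [0.178, -0.651, 0.231] pointing down, gripper open.
Joint ranges: [-2.96, 2.96], [-0.34, 2.1], [-1.41, 1.46], [0.24, 2.44], [-1.37, 4.51], [0.17, 1.92], [-2.96, 2.96]. Speed limits (rad/s): [2.39, 2.39, 3.14, 3.14, 3.14, 3.14, 3.14].

INTERFACE

Orientations are given as a unit quaternion [w, x, y, z].
In Python, from station import bot gives the robot as it stands. The module is installed in compiled form; this text tells all that it offers.
- The arm moves only by the shell command python3 -m jog 'ROWS' [OPENING] [FORCE]. ROWS is JSON, a list of rows, each a list of 4 numbers: the shift along the tool's x, y, z in cm, then the turn about the tool's z in rad. In form: [[x, y, z, spin], ...]. A call has 1 to 20 rows; each row is the pose to reach, as a shift and turn from the pose commanded when the call began, along the tool's axes at that moment; what a row does not reach only later rows make up. A row lasts 1/12 s, in which the tool goes at most 41.7 mm and 7.16 degrees, less where a joint would pass 70% of its speed; a pose out of reach is approached as far as the arm can. A call with a gripper value outside its range is refused whole. OPENING is the closure, from -1 (fully open) to 1 (shut), set as the call begins (- or left out, the last holds). The fingers move at their own pace and stop on an object; FORCE is the grip in N (left out, the last holds). Time passes only in rows, so rows that repeat a pose let the fingers close. It gives the time, the measured TCP pose, the force, the opening and the grip force at its end, in the units of the state.
- bot.get_obs(): the state, without advancing time (a new reading comes with each control period).
- bot.read_camera(name): name is "scene" or "top"; returns a dict with "pixels" (480x640x3 uint8, red, green, blue), "depth" (480x640 float32, m along the optical axis (not along the pixel's ray), 0 where there is no reading), "fovy" (degrees; the focal length in pixels is half the picture's height over the tangent of half this angle, whatever the lens; pixels are square), "cx", "cy" (the principal point, pixels), "pose" (4x4, takes a point from camera to world coordinates). Camera axes: x right, y down, z forward; pixel columns grow to the right and rows downward; lengths in m; the calibration is good to about 2 mm. A picture is of the moment at which its call begins.
- bot.hand_in(): hands the job in; it is judged then, once.
The state is a dict: "t": time; "q": joint angles; "joint_vel": joint speeds; "joint_torque": joint torques, N m; "eef_pos": TCP position; "tool_rot": TCP orientation; "contact_force": force on the tool from outside, world axes, zero at the start; "torque": the same for the moment, N m; "gripper_width": opening from 0.0 (shut) to 1.0 (fully open); "grasp_force": force on a finger pad.
Only numpy, scipy, OpenCV 4.12 (cv2) and the standard library are available. Lean on these libraries where they do the work, as an engineer would, in place of code of your own. Each camera call takes 0.05 s, during which the arm holds its last target. There are 200 camera calls.

TASK

Stand the open spice jar in the empty pocket of the wooden spice rack, seated flat on the pocket floor, and let go of it there. Then put its snap cap on the neck and press down until it clicks, and keep pressing after the click until the cap sits fully home on the jar's shoulder. Finish still on the cap and bearing down firmly on it (about 10 N), without letting go, and leave the two capped jars and the low tin where they are.

Things in the scene. Friction and masses are not known exactly. Their poses are not given: they have to be found in the camera images.
- jar: the open spice jar: white stoneware, 140 to 270 g, square body 50 x 50 mm and 70 mm high to its flat shoulder, with a round neck in the middle of the top (86.5 mm in all). Stands upright on the counter. Origin: centre of its underside, z up; x and y square to its side faces.
- jar_mouth (a point): centre of the jar's open mouth, at the top of the neck, 16.5 mm above the shoulder. The neck is 23 mm in diameter at its top, widens downwards as a cone to a 30 mm snap bead 9.5 to 10.5 mm above the shoulder, and is undercut below the bead to 26.8 mm.
- cap: the jar's loose snap cap: black plastic, round, 44 mm diameter, 27 mm high, 30 g, flat top, open underside (bore 32.6 mm wide, 18 mm deep) with four inward spring catches near the lower rim. Lies mouth down on the counter. Origin: centre of its lower rim, z up. Home on the jar, its origin is 70 mm above the jar's origin.
- cap_top (a point): centre of the cap's flat top. On the neck the cap first rests on its catches, 10 mm above home; pushing it over the bead takes 6 to 15 N; about 5 mm above home the force drops sharply to nothing (the click). It must be pushed on against a light rub (2 N) until its lower rim meets the jar's shoulder and it stops dead: home. The catches hold it on.
- rack: the spice rack: a solid dark-wood block, fixed, 84 mm (its x) by 272 mm (its y) and 30 mm high, with three square pockets 54 x 54 mm in a row along its y at -90, 0 and +90 mm, each 22 mm deep (pocket floor 8 mm above the counter). Origin: centre of its underside.
- place: the empty pocket of the rack, lined with a thin sheet of cork: its origin is the centre of that pocket's floor, 8 mm above the counter, axes as the rack's. It can be any one of the three; the other two hold the capped jars.
- jar_a: a capped jar standing in another pocket: same jar with the same cap fully home, 97 mm high. Origin: centre of its underside. Leave it alone.
- jar_b: the second capped jar in the rack, like jar_a. Leave it alone.
- tin: a closed low food tin with a paper band, 66 mm diameter, 41 mm high, standing on the counter. Origin: centre of its underside. Leave it alone.
Mind the look-alikes: they are no part of the job. Leave any orange or red look-alike of the jar alone.

How it is judged:
By the outcome, as a careful person would: the job done as asked, in the order asked, and still so for the second after the job is handed in, while the arm keeps its last pose, push and grip.
It also fails if it takes over 61 s, if anything falls off the work surface, if the arm or the gripper's body presses on something with over 40 N, if the wrist force passes 120 N, or if a joint passes its speed limit or range.

## Working session

There is one attempt and no reset: what is moved stays moved. The work goes in short steps, Python scripts to look and compute and a shell command to move; the robot and the scene stay as the last step left them, time stands still between calls to the robot, and variables do not carry over. Pictures are saved under pics/ and viewed, at most 10 in all, crops included, and the job is handed in when it is done.

```bash
mkdir -p pics
cat > h.py <<'E'
import numpy as np,cv2
from station import bot
def cam(n):
    c=bot.read_camera(n); c['f']=240/np.tan(np.radians(c['fovy'])/2); return c
def cloud(c):
    v,u=np.mgrid[:480,:640]; d=c['depth']
    p=np.stack([(u-c['cx'])/c['f']*d,(v-c['cy'])/c['f']*d,d,np.ones_like(d)],-1)
    return (p@np.array(c['pose']).T)[...,:3]
E
python3 - <<'E'
from h import *
import pickle
o=bot.get_obs(); print({k:np.round(v,3) for k,v in o.items()})
for n in('scene','top'):
    c=cam(n); cv2.imwrite(f'pics/{n}0.png',c['pixels'][...,::-1]); pickle.dump(c,open(n+'.pkl','wb'))
    print(n,c['fovy'],c['cx'],c['cy'],np.round(c['pose'],3).tolist(),(c['depth']>0).mean())
E
```

```text
{'t': np.float64(0.0), 'q': array([ 1.196,  0.478,  0.022,  1.556, -0.011,  1.109, -0.083]), 'joint_vel': array([ 0.   ,  0.   , -0.   ,  0.   , -0.001,  0.   ,  0.001]), 'joint_torque': array([-1.0000e-03, -5.9644e+01,  1.6080e+00, -2.8119e+01,  1.2000e-02,
        9.0000e-03, -0.0000e+00]), 'eef_pos': array([ 0.178, -0.651,  0.23 ]), 'tool_rot': array([-0.001,  0.991,  0.133, -0.   ]), 'contact_force': array([ 0.107, -0.201,  0.025]), 'torque': array([ 0.015,  0.041, -0.041]), 'grasp_force': np.float64(0.0), 'gripper_width': np.float64(1.003)}
scene 45.99301355399026 317.1796669124105 239.78330817853578 [[0.321, 0.654, -0.685, 1.292], [0.947, -0.232, 0.222, -0.187], [-0.013, -0.72, -0.694, 0.86], [0.0, 0.0, 0.0, 1.0]] 0.9963248697916667
top 49.53498591314351 321.26285629049295 245.5397462559522 [[0.009, -0.989, 0.145, 0.412], [-1.0, -0.011, -0.009, 0.074], [0.01, -0.145, -0.989, 0.994], [0.0, 0.0, 0.0, 1.0]] 0.996064453125
```

View pics/scene0.png

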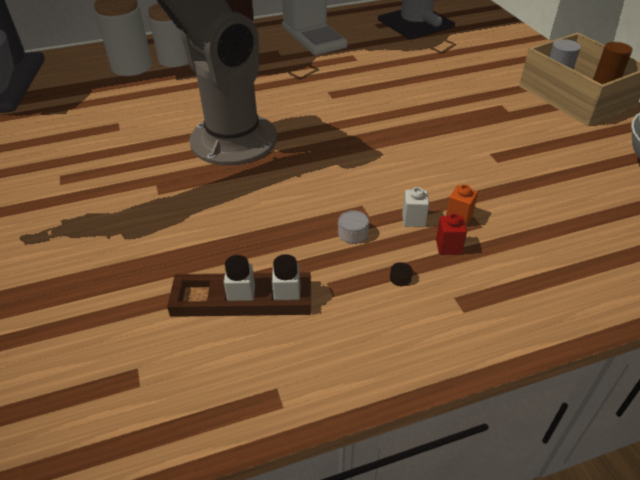

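View pics/top0.png

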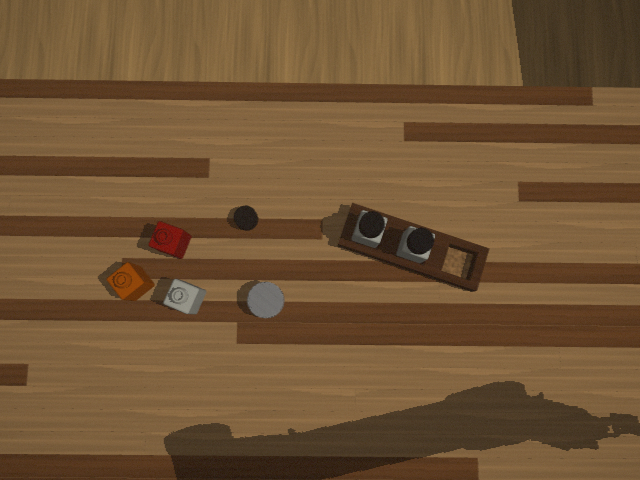

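The scene view shows the white jar at (416,207), cap (401,274), tin (353,227), and empty pocket (196,295). In the top view they are at (182,296), (246,218), (266,300) and (458,263). The red jar is at (170,240) and the orange one at (127,282), both close to the white one.

```bash
cat > m.py <<'E'
from h import *
import pickle
def rect(P): 
    (c,s,a)=cv2.minAreaRect((P[:,:2]*1000).astype(np.float32)); return np.round(c,1),np.round(s,1),round(a,1)
C={n:pickle.load(open(n+'.pkl','rb')) for n in('scene','top')}
W={n:cloud(C[n]) for n in C}
def pick(n,u,v,r,z0,z1):
    P=W[n][max(0,v-r):v+r,u-r:u+r].reshape(-1,3); return P[(P[:,2]>z0)&(P[:,2]<z1)]
R={'jar':((182,296),(416,207),28,24),'cap':((246,218),(401,274),20,16),'tin':((266,300),(353,227),26,22),'red':((170,240),(452,235),22,20),'rack':((413,247),(240,295),80,75)}
for k,(t,s,rt,rs) in R.items():
    for n,(u,v),r in(('top',t,rt),('scene',s,rs)):
        P=pick(n,u,v,r,.015,.2); print(k,n,'zpct',np.round(np.percentile(P[:,2],[5,25,50,75,95,99])*1000,1))
        for lo,hi in {'jar':((.062,.075),(.080,.092)),'cap':((.022,.032),),'tin':((.036,.046),),'red':((.06,.075),),'rack':((.025,.034),(.091,.103))}[k]:
            Q=P[(P[:,2]>lo)&(P[:,2]<hi)]
            if len(Q)>5: print('  ',lo,len(Q),rect(Q),'med z',np.round(np.median(Q[:,2])*1000,1),'mean',np.round(Q.mean(0)*1000,1))
for n,(u,v) in(('top',(458,263)),('scene',(196,295))):
    P=pick(n,u,v,7,-.01,.05);print('floor',n,np.round(np.median(P,0)*1000,1), 'table', np.round(np.median(W[n][330:350,300:330].reshape(-1,3),0)*1000,1))
# triangulate hand-read pixels
def ray(n,u,v):
    c=C[n];p=np.array(c['pose']);d=p[:3,:3]@np.array([(u-c['cx'])/c['f'],(v-c['cy'])/c['f'],1]);return p[:3,3],d/np.linalg.norm(d)
def tri(a,b):
    (p,d),(q,e)=ray('top',*a),ray('scene',*b);s=np.linalg.lstsq(np.stack([d,-e],1),q-p,rcond=None)[0]
    x,y=p+s[0]*d,q+s[1]*e;return np.round((x+y)/2*1000,1),'gap',round(np.linalg.norm(x-y)*1000,1)
print(tri((179,296),(417,193)),tri((246,217),(401,269)))
for n,(u,v),r,k in(('top',(180,285),85,3.7),('scene',(430,220),70,4)):
    I=C[n]['pixels'][v-r:v+r,u-r-10:u+r+10,::-1];cv2.imwrite(f'pics/c_{n}.png',cv2.resize(I,None,fx=3.4,fy=3.4,interpolation=2))
a,b=C['top']['pixels'][190:310,325:505,::-1],C['scene']['pixels'][240:330,155:335,::-1]
cv2.imwrite('pics/rack.png',cv2.resize(np.vstack([a,b]),None,fx=2.8,fy=2.8,interpolation=2))
E
python3 m.py
```

```text
jar top zpct [30.2 67.4 70.2 73.5 86.7 88.7]
   0.062 581 (array([455.4, 313.3]), array([50.8, 50.2]), 68.4) med z 70.0 mean [454.7 310.6  69.8]
   0.08 165 (array([455.5, 313.3]), array([27.8, 27.8]), 46.6) med z 85.5 mean [455.2 312.7  85.2]
jar scene zpct [19.4 38.8 61.  70.9 85.1 88.2]
   0.062 286 (array([456.2, 313.4]), array([50.1, 52.1]), 65.1) med z 69.8 mean [462.6 309.2  69.3]
   0.08 102 (array([457.1, 314. ]), array([28.1, 26.2]), 82.0) med z 84.1 mean [456.6 313.3  84.5]
cap top zpct [23.3 26.  27.4 28.6 30.2 31.1]
   0.022 426 (array([607.6, 210.7]), array([44., 43.]), 47.9) med z 27.4 mean [607.1 210.   27.4]
cap scene zpct [18.9 25.1 26.7 28.2 29.6 30.7]
   0.022 305 (array([608.1, 211.2]), array([42.4, 43.9]), 65.6) med z 27.2 mean [609.2 210.5  27. ]
tin top zpct [37.  39.8 41.1 42.3 44.  44.9]
   0.036 1023 (array([451.4, 167.4]), array([63.6, 65.8]), 0.3) med z 41.2 mean [451.3 167.4  41.1]
tin scene zpct [18.6 33.3 40.2 42.  43.8 44.6]
   0.036 520 (array([451.7, 168.4]), array([64.9, 66.4]), 23.6) med z 41.3 mean [453.3 168.1  41.2]
red top zpct [26.3 66.2 70.2
[... 318 characters left out ...]
.025 3606 (array([ 554.6, -107.9]), array([272.6,  85.4]), 71.6) med z 30.7 mean [ 549.7 -110.8   30.6]
   0.091 119 (array([568.6, -64.3]), array([131.9,  44.7]), 71.6) med z 101.5 mean [561.  -58.6  99.7]
rack scene zpct [ 19.6  29.3  31.7  72.2 105.7 107.7]
   0.025 2826 (array([ 553.9, -107.1]), array([271.6,  90. ]), 71.7) med z 30.4 mean [ 560.8 -112.7   30.2]
   0.091 233 (array([567.7, -64.1]), array([132.5,  45.9]), 71.7) med z 97.8 mean [581.7 -68.6  97.6]
floor top [ 527.  -195.1    9.5] table [379.6  76.2   0.8]
floor scene [ 519.5 -191.9    9.7] table [694.1  -2.2   0.7]
(array([454.3, 314. ,  78.5]), 'gap', np.float64(0.2)) (array([606.9, 209.2,  28.2]), 'gap', np.float64(2.4))
```

View pics/c_top.png

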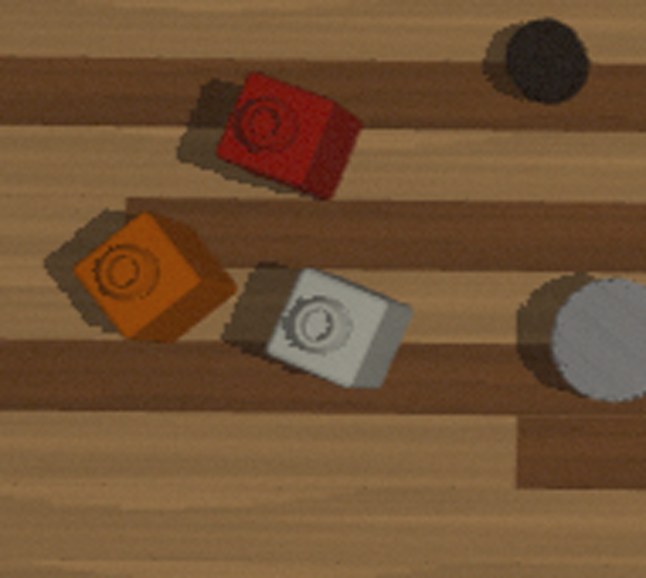

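View pics/rack.png

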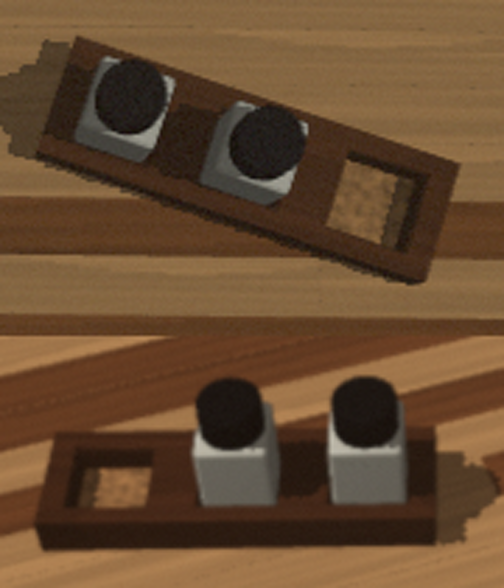

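The red and orange jars are clear of a grasp along the jar's -22° face normal, which also nearly matches the rack's x (-18.4°). The empty pocket is the rack's -y one, at about (526, -193). Next is a helper that works out the shifts, then the first move.

```bash
cat > go.py <<'E'
import sys,numpy as np
from station import bot
from scipy.spatial.transform import Rotation as R
o=bot.get_obs();w,x,y,z=o['tool_rot'];r=R.from_quat([x,y,z,w]).as_matrix()
p=o['eef_pos'];yaw=np.degrees(np.arctan2(r[1,1],r[0,1]))
print('t %.2f'%o['t'],'tcp',np.round(p*1000,1),'yaw_y %.1f'%yaw,'zax',np.round(r[:,2],3),'F',np.round(o['contact_force'],1),'w %.3f g %.1f'%(o['gripper_width'],o['grasp_force']),'q',np.round(o['q'],2))
a=[float(s) for s in sys.argv[1:]]
for i in range(0,len(a),4):
    d=r.T@(np.array(a[i:i+3])/1000-p)*100
    print(np.round(d,2), 'spin %.3f'%(-np.radians((a[i+3]-yaw+180)%360-180)))
E
python3 go.py 560 -150 230 -23 455.7 313.4 200 -23
```

```text
t 0.10 tcp [ 177.8 -650.6  230.4] yaw_y -74.7 zax [-0.001  0.002 -1.   ] F [ 0.2  0.2 -0.5] w 0.996 g 0.0 q [ 1.2   0.48  0.02  1.56 -0.01  1.11 -0.08]
[ 50.06 -38.21   0.1 ] spin -0.903
[ 52.22 -85.65   3.18] spin -0.903
```

```bash
python3 -m jog '[[50,-38.2,0,-0.9],[50,-38.2,0,-0.9],[50,-38.2,0,-0.9],[50,-38.2,0,-0.9],[50,-38.2,0,-0.9],[50,-38.2,0,-0.9],[50,-38.2,0,-0.9],[50,-38.2,0,-0.9],[50,-38.2,0,-0.9],[50,-38.2,0,-0.9],[50,-38.2,0,-0.9],[50,-38.2,0,-0.9],[50,-38.2,0,-0.9],[50,-38.2,0,-0.9],[50,-38.2,0,-0.9],[50,-38.2,0,-0.9],[50,-38.2,0,-0.9],[50,-38.2,0,-0.9]]' -1 40; python3 go.py 455.7 313.4 200 -23
```

```text
t: 1.6
eef_pos: [0.5591, -0.1511, 0.2308]
tool_rot: [-0.0, 0.834, 0.551, -0.001]
contact_force: [-0.9, -1.1, -0.3]
gripper_width: 0.996
grasp_force: 0.0
t 1.60 tcp [ 559.1 -151.1  230.8] yaw_y -23.1 zax [-0.001 -0.    -1.   ] F [-0.9 -1.1 -0.3] w 0.996 g 0.0 q [ 0.48  0.35 -0.41  1.77  0.16  1.06 -0.39]
[ 38.67 -27.74   3.07] spin -0.002
```

```bash
python3 -m jog '[[38.7,-27.7,3,0],[38.7,-27.7,3,0],[38.7,-27.7,3,0],[38.7,-27.7,3,0],[38.7,-27.7,3,0],[38.7,-27.7,3,0],[38.7,-27.7,3,0],[38.7,-27.7,3,0],[38.7,-27.7,3,0],[38.7,-27.7,3,0],[38.7,-27.7,3,0],[38.7,-27.7,3,0],[38.7,-27.7,3,0],[38.7,-27.7,3,0],[38.7,-27.7,3,0],[38.7,-27.7,3,0],[38.7,-27.7,3,0]]'; python3 go.py 455.7 313.4 30 -23
python3 - <<'E'
from h import *
c=cam('scene'); cv2.imwrite('pics/s1.png',cv2.resize(c['pixels'][120:320,320:560,::-1],None,fx=3,fy=3))
E
```

```text
t: 3.02
eef_pos: [0.4581, 0.3117, 0.2012]
tool_rot: [0.001, 0.836, 0.549, -0.0]
contact_force: [-0.4, 0.3, 0.1]
gripper_width: 0.996
grasp_force: 0.0
t 3.02 tcp [458.1 311.7 201.2] yaw_y -23.3 zax [ 0.    -0.001 -1.   ] F [-0.4  0.3  0.1] w 0.996 g 0.0 q [-0.22  0.38 -0.61  1.85  0.25  1.   -1.35]
[ 0.08 -0.3  17.12] spin -0.006
```

View pics/s1.png

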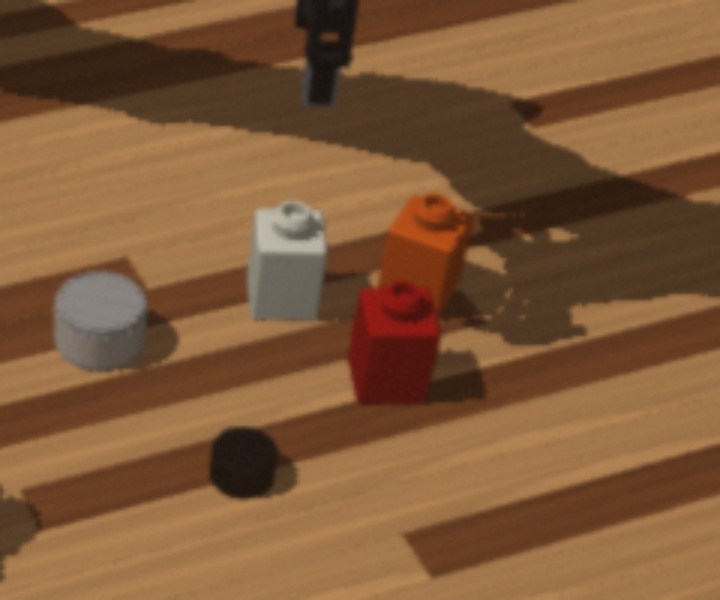

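The crop shows the fingers at (320,90), lined up above the white jar at (288,260), with the red and orange jars clear. I'll let the arm settle, then go down.

```bash
python3 -m jog '[[0,0,8,0],[0,0,8,0],[0,0,8,0],[0,0,8,0],[0,0,8,0]]'; python3 go.py 455.7 313.4 30 -23
```

```text
t: 3.48
eef_pos: [0.4578, 0.3144, 0.1229]
tool_rot: [-0.0, 0.835, 0.551, 0.001]
contact_force: [1.3, 1.1, 0.5]
gripper_width: 1.002
grasp_force: 0.0
t 3.48 tcp [457.8 314.4 122.9] yaw_y -23.2 zax [ 0.001  0.001 -1.   ] F [1.3 1.1 0.5] w 1.002 g 0.0 q [-0.26  0.47 -0.57  1.91  0.34  0.85 -1.42]
[-0.19 -0.16  9.29] spin -0.003
```

```bash
python3 -m jog '[[-0.1,-0.1,3,0],[-0.1,-0.1,6,0],[-0.1,-0.1,8.5,0],[-0.1,-0.1,9.2,0],[-0.1,-0.1,9.2,0],[-0.1,-0.1,9.2,0]]'; python3 -m jog '[[0,0,0,0],[0,0,0,0],[0,0,0,0],[0,0,0,0],[0,0,0,0],[0,0,0,0],[0,0,0,0],[0,0,0,0],[0,0,0,0],[0,0,0,0],[0,0,0,0],[0,0,0,0]]' 1 60;python3 go.py 455.7 313.4 230 -23
```

```text
t: 3.98
eef_pos: [0.4569, 0.3145, 0.0313]
tool_rot: [-0.0, 0.835, 0.551, 0.001]
contact_force: [0.8, 0.9, 0.2]
gripper_width: 1.0
grasp_force: 0.0
t: 4.98
eef_pos: [0.4566, 0.3142, 0.0309]
tool_rot: [0.0, 0.835, 0.551, 0.001]
contact_force: [-1.1, -1.6, 6.8]
gripper_width: 0.578
grasp_force: 63.2
t 4.98 tcp [456.6 314.2  30.9] yaw_y -23.2 zax [ 0.002  0.001 -1.   ] F [-1.1 -1.6  6.8] w 0.578 g 63.2 q [-0.33  0.6  -0.5   1.96  0.45  0.68 -1.51]
[ -0.07  -0.03 -19.91] spin -0.003
```

```bash
python3 -m jog '[[0,0,-2,0],[0,0,-5,0],[0,0,-9,0],[0,0,-13,0],[0,0,-16,0],[0,0,-16,0],[0,0,-16,0]]';python3 go.py 525.9 -192.9 190 -18.4
```

```text
t: 5.57
eef_pos: [0.4566, 0.3139, 0.1914]
tool_rot: [0.0, 0.835, 0.551, 0.002]
contact_force: [-1.1, -0.2, -3.1]
gripper_width: 0.578
grasp_force: 62.7
t 5.57 tcp [456.6 313.9 191.4] yaw_y -23.2 zax [ 0.004  0.002 -1.   ] F [-1.1 -0.2 -3.1] w 0.578 g 62.7 q [-0.22  0.39 -0.62  1.86  0.27  0.98 -1.36]
[-43.87  26.31   0.07] spin -0.083
```

```bash
python3 -m jog '[[-43.9,26.3,0,-0.083],[-43.9,26.3,0,-0.083],[-43.9,26.3,0,-0.083],[-43.9,26.3,0,-0.083],[-43.9,26.3,0,-0.083],[-43.9,26.3,0,-0.083],[-43.9,26.3,0,-0.083],[-43.9,26.3,0,-0.083],[-43.9,26.3,0,-0.083],[-43.9,26.3,0,-0.083],[-43.9,26.3,0,-0.083],[-43.9,26.3,0,-0.083],[-43.9,26.3,0,-0.083],[-43.9,26.3,0,-0.083],[-43.9,26.3,0,-0.083],[-43.9,26.3,0,-0.083],[-43.9,26.3,0,-0.083],[-43.9,26.3,0,-0.083]]';python3 go.py 525.9 -192.9 120 -18.4
```

```text
t: 7.07
eef_pos: [0.5249, -0.192, 0.189]
tool_rot: [-0.0, 0.81, 0.586, -0.0]
contact_force: [0.3, 0.0, -1.8]
gripper_width: 0.578
grasp_force: 62.8
t 7.07 tcp [ 524.9 -192.   189. ] yaw_y -18.2 zax [-0.001  0.001 -1.   ] F [ 0.3  0.  -1.8] w 0.578 g 62.8 q [ 0.59  0.37 -0.44  1.86  0.19  0.96 -0.25]
[-0.06  0.13  6.9 ] spin 0.003
```

```bash
python3 -m jog '[[-0.06,0.13,4,0],[-0.06,0.13,8,0],[-0.06,0.13,10.5,0],[-0.06,0.13,10.5,0],[-0.06,0.13,10.5,0]]';python3 go.py 525.9 -192.9 38 -18.4
python3 - <<'E'
from h import *
import pickle
for n in('scene','top'):
    c=cam(n); pickle.dump(c,open(n+'2.pkl','wb')); I=c['pixels'][...,::-1]
    I=I[200:340,130:340] if n=='scene' else I[170:310,340:550]
    cv2.imwrite(f'pics/p2{n}.png',cv2.resize(I,None,fx=3.8,fy=3.8,interpolation=2))
    P=cloud(c); m=(c['pixels'].min(-1)>70)&(abs(P[...,0]-.526)<.07)&(abs(P[...,1]+.193)<.055)&(P[...,2]>.04)&(P[...,2]<.135)
    s=c['pixels'].astype(int); m&=(s.max(-1)-s.min(-1)<30); Q=P[m]; 
    a=np.radians(-18.4); e=np.array([[np.cos(a),np.sin(a)],[-np.sin(a),np.cos(a)]])
    L=(Q[:,:2]-[.5259,-.1929])@e.T*1000
    print(n,len(Q),'rackx pct',np.round(np.percentile(L[:,0],[1,5,50,95,99]),1),'racky',np.round(np.percentile(L[:,1],[1,5,50,95,99]),1),'z',np.round(np.percentile(Q[:,2]*1e3,[1,5,50,95,99]),1))
E
```

```text
t: 7.48
eef_pos: [0.5253, -0.1936, 0.0837]
tool_rot: [-0.001, 0.811, 0.586, -0.001]
contact_force: [0.9, 0.3, -1.0]
gripper_width: 0.578
grasp_force: 62.7
t 7.48 tcp [ 525.3 -193.6   83.7] yaw_y -18.3 zax [-0.002  0.001 -1.   ] F [ 0.9  0.3 -1. ] w 0.578 g 62.7 q [ 0.55  0.51 -0.39  1.93  0.27  0.76 -0.32]
[0.08 0.04 4.57] spin 0.002
scene 520 rackx pct [-20.3 -13.6  21.7  24.5  25.6] racky [-23.8 -20.7  13.   22.5  23.9] z [ 57.7  60.2  90.2 125.1 132.7]
top 206 rackx pct [-22.9 -21.4  -3.3  20.1  23.2] racky [ 9.2 10.6 17.3 22.6 22.8] z [120.6 121.7 125.1 127.4 128.3]
```

View pics/p2scene.png

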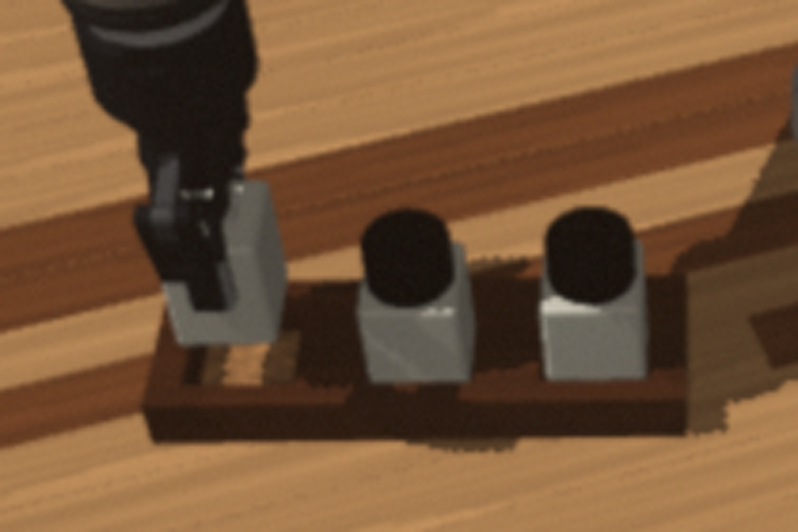

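The crop shows the jar at (225,265), hanging level just over the pocket at (250,355). I'll refine the lateral offsets before lowering it.

Run:
```python
from h import *
import pickle
a=np.radians(-18.4); e=np.array([[np.cos(a),np.sin(a)],[-np.sin(a),np.cos(a)]])
for n in('scene','top'):
    P=cloud(pickle.load(open(n+'.pkl','rb'))); L=(P[...,:2]-[.5259,-.1929])@e.T*1000; z=P[...,2]
    m=(z>.0275)&(z<.035)&(abs(L[...,0])<60)&(abs(L[...,1]-90)<160)
    for s in (-40,135,): # strips clear of jars
        k=m&(abs(L[...,1]-(-35 if s<0 else 45))<6); print(n,'rack x edges',np.round(np.percentile(L[k][:,0],[0,2,98,100]),1))
    k=m&(abs(L[...,0])<40);print(n,'rack y',np.round(np.percentile(L[k][:,1],[0,.3,99.7,100]),1))
    # pocket edges: z drop along lines
    k=m&(abs(L[...,1])<20); X=L[k][:,0]; print(' pocket x', np.round([np.max(X[X<0]),np.min(X[X>0])],1), np.round([np.percentile(X[X<0],98),np.percentile(X[X>0],2)],1))
    k=m&(abs(L[...,0])<20)&(abs(L[...,1])<38); Y=L[k][:,1]; print(' pocket y', np.round([np.percentile(Y[Y<0],98),np.percentile(Y[Y>0],2)],1))
    c=pickle.load(open(n+'2.pkl','rb'));P=cloud(c);L=(P[...,:2]-[.5259,-.1929])@e.T*1000;z=P[...,2];s=c['pixels'].astype(int)
    w=(s.min(-1)>60)&(s.max(-1)-s.min(-1)<30)&(abs(L[...,0])<35)&(abs(L[...,1])<35)
    for lo,hi in((.056,.066),(.066,.08),(.115,.122),(.122,.13)):
        k=w&(z>lo)&(z<hi)
        if k.sum()>9: print(n,'jar',lo,k.sum(),'x',np.round(np.percentile(L[k][:,0],[0,3,50,97,100]),1),'y',np.round(np.percentile(L[k][:,1],[0,3,97,100]),1))
```

```text
scene rack x edges [-44.9 -42.1  40.9  41.5]
scene rack x edges [-45.4 -42.5  40.3  44.6]
scene rack y [-45.5 -44.8 226.1 226.1]
 pocket x [-26.3  26.6] [-26.6  27.1]
 pocket y [-25.6  28.4]
scene jar 0.056 80 x [-9.  11.  22.3 24.3 24.7] y [-23.9 -22.   23.8  24.2]
scene jar 0.066 166 x [-17.2 -10.9  22.4  24.9  26.1] y [-24.9 -22.1  24.6  24.9]
scene jar 0.115 65 x [-22.8 -18.9   9.8  24.   24.9] y [ 8.5 10.7 24.5 25.1]
scene jar 0.122 127 x [-21.4 -20.4   3.9  21.5  23.4] y [ 7.8  8.4 23.4 25.1]
top rack x edges [-41.6 -40.1  40.8  42.3]
top rack x edges [-41.9 -40.3  40.7  42.2]
top rack y [-46.5 -45.5 225.5 226. ]
 pocket x [-26.4  26.7] [-26.8  27.2]
 pocket y [-26.7  27.7]
top jar 0.056 18 x [-24.1 -24.  -17.3   9.1  12.4] y [ 4.5  6.8 23.6 23.8]
top jar 0.066 50 x [-24.2 -23.9  -5.7  20.3  22.2] y [ 7.1 10.1 23.7 24.3]
top jar 0.115 47 x [-24.  -23.6  -1.8  21.1  26. ] y [10.6 12.6 23.7 24.1]
top jar 0.122 205 x [-23.5 -21.9  -3.3  22.3  24.4] y [ 8.4  9.4 22.8 23.8]
```

```bash
python3 -m jog '[[0.08,0.05,0.5,0],[0.08,0.05,1.2,0],[0.08,0.05,1.8,0],[0.08,0.05,2.2,0],[0.08,0.05,2.6,0],[0.08,0.05,3.0,0],[0.08,0.05,3.4,0],[0.08,0.05,3.4,0]]';python3 go.py 526 -192.6 38 -18.4
```

```text
t: 8.25
eef_pos: [0.5262, -0.1939, 0.0494]
tool_rot: [-0.001, 0.811, 0.585, -0.0]
contact_force: [-0.5, -0.0, -1.0]
gripper_width: 0.573
grasp_force: 63.0
t 8.25 tcp [ 526.2 -193.9   49.4] yaw_y -18.4 zax [-0.001  0.    -1.   ] F [-0.5 -0.  -1. ] w 0.573 g 63.0 q [ 0.53  0.56 -0.37  1.95  0.31  0.69 -0.35]
[ 0.12 -0.05  1.14] spin 0.000
```

```bash
python3 -m jog '[[0.03,0,0.3,0],[0.03,0,0.6,0],[0.03,0,0.8,0],[0.03,0,0.9,0],[0.03,0,0.9,0]]';python3 -m jog '[[0,0,0.05,0],[0,0,0.1,0],[0,0,0.1,0]]'; python3 -m jog '[[0,0,0.05,0],[0,0,0.1,0],[0,0,0.1,0]]'
```

```text
t: 8.67
eef_pos: [0.5267, -0.1937, 0.041]
tool_rot: [-0.0, 0.811, 0.585, -0.0]
contact_force: [0.1, 0.2, -0.7]
gripper_width: 0.576
grasp_force: 63.0
t: 8.92
eef_pos: [0.5269, -0.1938, 0.0403]
tool_rot: [0.0, 0.811, 0.585, 0.0]
contact_force: [-0.2, -0.6, -1.3]
gripper_width: 0.579
grasp_force: 63.0
t: 9.17
eef_pos: [0.5268, -0.1937, 0.0392]
tool_rot: [-0.0, 0.811, 0.585, -0.0]
contact_force: [0.5, -0.0, -0.6]
gripper_width: 0.575
grasp_force: 63.0
```

```bash
for i in 1; do python3 -m jog '[[0,0,0.05,0],[0,0,0.1,0],[0,0,0.1,0]]'; done; python3 -m jog '[[0,0,0.05,0],[0,0,0.07,0],[0,0,0.07,0]]'
```

```text
t: 9.42
eef_pos: [0.5268, -0.1938, 0.0389]
tool_rot: [0.0, 0.811, 0.585, -0.0]
contact_force: [-2.0, -0.2, 4.8]
gripper_width: 0.576
grasp_force: 63.8
t: 9.67
eef_pos: [0.5269, -0.1938, 0.0389]
tool_rot: [0.0, 0.811, 0.585, -0.0]
contact_force: [-5.1, -0.1, 12.2]
gripper_width: 0.576
grasp_force: 64.5
```

Contact came at TCP z 38.9, which is 30.9 + 8, so the jar is on the pocket floor. I'll release it and go up.

```bash
python3 -m jog '[[0,0,-0.1,0],[0,0,-0.1,0],[0,0,-0.1,0],[0,0,-0.1,0],[0,0,-0.1,0],[0,0,-0.1,0],[0,0,-0.1,0]]' -1; python3 -m jog '[[0,0,-3,0],[0,0,-6,0],[0,0,-10,0],[0,0,-14,0],[0,0,-14,0],[0,0,-14,0]]';python3 go.py 607.8 211 150 -18.4
```

```text
t: 10.25
eef_pos: [0.5268, -0.1937, 0.0385]
tool_rot: [-0.0, 0.811, 0.585, -0.0]
contact_force: [0.8, 0.9, -0.3]
gripper_width: 1.003
grasp_force: 0.0
t: 10.75
eef_pos: [0.5285, -0.1942, 0.1813]
tool_rot: [0.002, 0.811, 0.585, 0.002]
contact_force: [-0.4, 0.1, -0.4]
gripper_width: 0.998
grasp_force: 0.0
t 10.75 tcp [ 528.5 -194.2  181.3] yaw_y -18.4 zax [ 0.005 -0.002 -1.   ] F [-0.4  0.1 -0.4] w 0.998 g 0.0 q [ 0.59  0.38 -0.44  1.86  0.2   0.94 -0.26]
[40.95 -5.29  3.09] spin -0.000
```

```bash
python3 -m jog '[[41,-5.2,3,0],[41,-5.2,3,0],[41,-5.2,3,0],[41,-5.2,3,0],[41,-5.2,3,0],[41,-5.2,3,0],[41,-5.2,3,0],[41,-5.2,3,0],[41,-5.2,3,0],[41,-5.2,3,0],[41,-5.2,3,0],[41,-5.2,3,0],[41,-5.2,3,0],[41,-5.2,3,0]]';python3 go.py 607.8 211 3 -18.4
python3 - <<'E'
from h import *
import pickle
for n in('scene','top'):
    c=cam(n); pickle.dump(c,open(n+'3.pkl','wb')); P=cloud(c);s=c['pixels'].astype(int)
    a=np.radians(-18.4); e=np.array([[np.cos(a),np.sin(a)],[-np.sin(a),np.cos(a)]]);L=(P[...,:2]-[.5259,-.1929])@e.T*1000;z=P[...,2]
    w=(abs(L[...,0])<40)&(abs(L[...,1])<40)
    for lo,hi in((.072,.083),(.088,.1)):
        k=w&(z>lo)&(z<hi);r,_=None,None
        Q=L[k].astype(np.float32);print(n,lo,k.sum(),cv2.minAreaRect(Q),np.round(Q.min(0),1),np.round(Q.max(0),1),'z',np.round(np.median(z[k])*1e3,1))
E
```

```text
t: 11.92
eef_pos: [0.6066, 0.2093, 0.1475]
tool_rot: [0.0, 0.812, 0.584, -0.001]
contact_force: [-0.1, -0.4, 0.5]
gripper_width: 1.003
grasp_force: 0.0
t 11.92 tcp [606.6 209.3 147.5] yaw_y -18.5 zax [-0.001 -0.002 -1.   ] F [-0.1 -0.4  0.5] w 1.003 g 0.0 q [-0.08  0.56 -0.49  1.69  0.31  0.98 -1.  ]
[ 0.23  0.07 14.45] spin -0.002
scene 0.072 394 ((-0.3556556701660156, -0.27399253845214844), (54.683834075927734, 50.97154235839844), 0.5009959936141968) [-27.8 -25.8] [27.1 25.1] z 78.2
scene 0.088 132 ((2.402829170227051, -0.5952625274658203), (28.978191375732422, 26.133108139038086), 87.5176773071289) [-10.7 -14.9] [15.6 14. ] z 92.9
top 0.072 562 ((0.7257118225097656, -1.390859603881836), (49.485382080078125, 50.81108093261719), 0.2033475637435913) [-24.  -26.9] [25.5 24. ] z 78.5
top 0.088 167 ((0.8004341125488281, -0.6441192626953125), (28.042659759521484, 28.090713500976562), 18.569108963012695) [-13.6 -15.5] [14.7 13.4] z 93.7
```

```bash
python3 -m jog '[[0.2,0.05,3,0],[0.2,0.05,6,0],[0.2,0.05,9,0],[0.2,0.05,9,0],[0.2,0.05,9,0]]';python3 go.py 607.8 211 3 -18.4
```

```text
t: 12.43
eef_pos: [0.6071, 0.2117, 0.0576]
tool_rot: [-0.0, 0.811, 0.584, -0.002]
contact_force: [0.3, 0.0, -0.1]
gripper_width: 0.999
grasp_force: 0.0
t 12.43 tcp [607.1 211.7  57.6] yaw_y -18.5 zax [-0.003 -0.002 -1.   ] F [ 0.3  0.  -0.1] w 0.999 g 0.0 q [-0.11  0.67 -0.45  1.74  0.37  0.83 -1.06]
[-0.03  0.11  5.46] spin -0.001
```

```bash
python3 -m jog '[[-0.03,0.1,2,0],[-0.03,0.1,4,0],[-0.03,0.1,5.2,0],[-0.03,0.1,5.4,0],[-0.03,0.1,5.4,0],[-0.03,0.1,5.4,0]]'; python3 -m jog '[[0,0,0,0],[0,0,0,0],[0,0,0,0],[0,0,0,0],[0,0,0,0],[0,0,0,0],[0,0,0,0],[0,0,0,0],[0,0,0,0],[0,0,0,0],[0,0,0,0],[0,0,0,0]]' 1 80;python3 go.py 526.5 -193.75 160 -18.4
```

```text
t: 12.93
eef_pos: [0.6098, 0.2133, 0.0062]
tool_rot: [0.0, 0.811, 0.585, 0.001]
contact_force: [-0.2, -0.2, 0.9]
gripper_width: 1.0
grasp_force: 0.0
t: 13.93
eef_pos: [0.6096, 0.2132, 0.0058]
tool_rot: [0.0, 0.811, 0.585, 0.001]
contact_force: [-0.7, -1.0, 6.0]
gripper_width: 0.492
grasp_force: 81.4
t 13.93 tcp [609.6 213.2   5.8] yaw_y -18.4 zax [ 0.002  0.001 -1.   ] F [-0.7 -1.   6. ] w 0.492 g 81.4 q [-0.13  0.74 -0.42  1.75  0.42  0.74 -1.09]
[-41.23   4.98 -15.45] spin 0.000
```

```bash
python3 -m jog '[[0,0,-2,0],[0,0,-5,0],[0,0,-9,0],[0,0,-13,0],[0,0,-16,0],[0,0,-16,0],[0,0,-16,0]]';python3 go.py 527.3 -191.4 165 -18.4
```

```text
t: 14.52
eef_pos: [0.61, 0.2134, 0.1671]
tool_rot: [0.001, 0.811, 0.585, 0.002]
contact_force: [-0.5, 0.0, -0.5]
gripper_width: 0.493
grasp_force: 80.9
t 14.52 tcp [610.  213.4 167.1] yaw_y -18.4 zax [ 0.004  0.001 -1.   ] F [-0.5  0.  -0.5] w 0.493 g 80.9 q [-0.07  0.54 -0.5   1.66  0.3   1.01 -1.  ]
[-41.02   4.93   0.12] spin -0.000
```

```bash
python3 -m jog '[[-41,4.9,0,0],[-41,4.9,0,0],[-41,4.9,0,0],[-41,4.9,0,0],[-41,4.9,0,0],[-41,4.9,0,0],[-41,4.9,0,0],[-41,4.9,0,0],[-41,4.9,0,0],[-41,4.9,0,0],[-41,4.9,0,0],[-41,4.9,0,0],[-41,4.9,0,0],[-41,4.9,0,0],[-41,4.9,0,0]]';python3 -m jog '[[0,0,1,0],[0,0,3,0],[0,0,5,0],[0,0,5,0],[0,0,5,0],[0,0,5,0]]';python3 go.py 527.3 -191.4 100 -18.4
python3 - <<'E'
from h import *
import pickle
for n in('scene','top'):
    c=cam(n); pickle.dump(c,open(n+'4.pkl','wb')); I=c['pixels'][...,::-1]
    if n=='scene': cv2.imwrite('pics/p4.png',cv2.resize(I[190:330,130:330],None,fx=4,fy=4,interpolation=2))
E
```

```text
t: 15.77
eef_pos: [0.5262, -0.1896, 0.1642]
tool_rot: [-0.001, 0.81, 0.586, 0.0]
contact_force: [-0.6, 0.3, -0.1]
gripper_width: 0.487
grasp_force: 80.9
t: 16.27
eef_pos: [0.5265, -0.1912, 0.1151]
tool_rot: [0.0, 0.811, 0.585, 0.0]
contact_force: [0.6, -0.0, 0.1]
gripper_width: 0.489
grasp_force: 81.0
t 16.27 tcp [ 526.5 -191.2  115.1] yaw_y -18.3 zax [ 0.001  0.    -1.   ] F [ 0.6 -0.   0.1] w 0.489 g 81.0 q [ 0.57  0.46 -0.42  1.91  0.25  0.82 -0.31]
[0.   0.08 1.51] spin 0.001
```

View pics/p4.png

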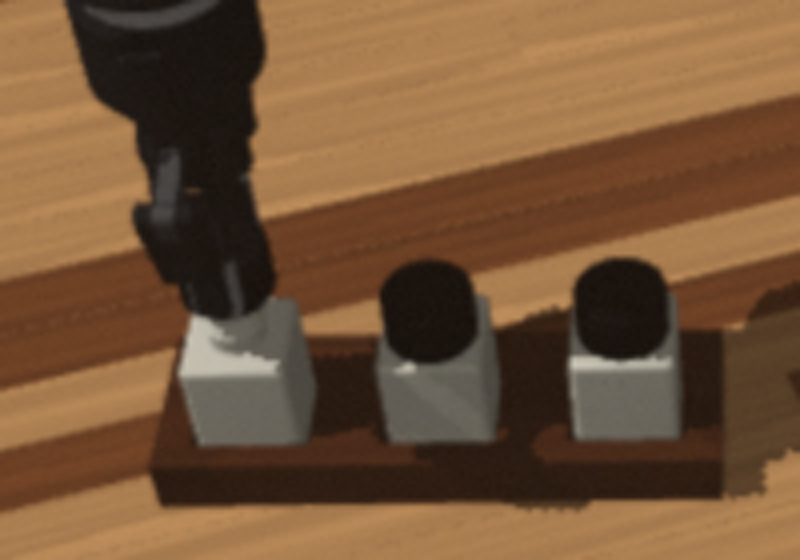

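The cap at crop (228,290) is above the neck at (240,335). I'll check the alignment from depth.

Run:
```python
from h import *
import pickle
from scipy.optimize import least_squares
a=np.radians(-18.4); e=np.array([[np.cos(a),np.sin(a)],[-np.sin(a),np.cos(a)]])
for n in('scene','top'):
    P=cloud(pickle.load(open(n+'4.pkl','rb')));L=(P[...,:2]-[.5259,-.1929])@e.T*1000;z=P[...,2]*1e3
    w=(np.abs(L)<40).all(-1)
    for lo,hi in((110,118),(116,134)):
        k=w&(z>lo)&(z<hi)&(abs(L[...,1])>12); Q=L[k]   # outside the pads
        if k.sum()>20:
            f=least_squares(lambda p:np.hypot(*(Q-p).T)-22,[0,0],loss='soft_l1'); print(n,lo,k.sum(),'cap fit',np.round(f.x,1),'y',np.round(np.percentile(Q[:,1],[1,99]),1))
    k=w&(z>72)&(z<83);print(n,'shoulder',np.round(L[k].min(0),1),np.round(L[k].max(0),1))
    k=w&(z>88)&(z<99);
    if k.sum()>9: print('neck',np.round(L[k].min(0),1),np.round(L[k].max(0),1))
```

```text
scene 110 29 cap fit [-2.1 -0.2] y [-18.5  22. ]
scene 116 87 cap fit [-1.7  0.1] y [-17.2  22.4]
scene shoulder [-25.2 -25.3] [26.8 25.1]
neck [ -4.4 -13.5] [17.1 14.8]
top 116 71 cap fit [ 0.7 -0.8] y [12.1 21.3]
top shoulder [-24.3  -8.9] [26.4 24. ]
```

```bash
python3 -m jog '[[-0.02,0.08,0.4,0],[-0.02,0.08,0.8,0],[-0.02,0.08,1.2,0],[-0.02,0.08,1.5,0],[-0.02,0.08,1.7,0],[-0.02,0.08,1.9,0],[-0.02,0.08,1.9,0]]'; python3 -m jog '[[0,0,0.1,0],[0,0,0.2,0],[0,0,0.3,0],[0,0,0.3,0]]'; python3 go.py 527.3 -191.4 83.8 -18.4
```

```text
t: 16.95
eef_pos: [0.5266, -0.1921, 0.0952]
tool_rot: [-0.0, 0.811, 0.585, -0.0]
contact_force: [-1.2, -0.9, -0.7]
gripper_width: 0.491
grasp_force: 81.0
t: 17.28
eef_pos: [0.5273, -0.1923, 0.093]
tool_rot: [0.001, 0.811, 0.585, 0.0]
contact_force: [0.5, 0.0, 1.9]
gripper_width: 0.49
grasp_force: 81.3
t 17.28 tcp [ 527.3 -192.3   93. ] yaw_y -18.4 zax [ 0.001 -0.    -1.   ] F [0.5 0.  1.9] w 0.490 g 81.3 q [ 0.56  0.5  -0.41  1.93  0.28  0.77 -0.33]
[ 0.08 -0.03  0.92] spin 0.000
```

Contact came about where it should (93.8). I'll press over the bead in 1 mm steps.

```bash
for i in 1; do python3 -m jog '[[0,0,0.05,0],[0,0,0.1,0],[0,0,0.15,0],[0,0,0.15,0]]'; done | grep -E 'eef|contact'; python3 -m jog '[[0,0,0.05,0],[0,0,0.1,0],[0,0,0.15,0],[0,0,0.15,0]]'| grep -E 'eef|contact'; python3 -m jog '[[0,0,0.05,0],[0,0,0.1,0],[0,0,0.1,0]]'| grep -E 'eef|contact'
```

```text
eef_pos: [0.5267, -0.1921, 0.0911]
contact_force: [1.5, 0.1, 3.9]
eef_pos: [0.5255, -0.1919, 0.0887]
contact_force: [0.1, -0.2, -2.3]
eef_pos: [0.5261, -0.192, 0.0881]
contact_force: [-1.2, 0.6, -1.5]
```

The force dropped at 88.7, so it clicked. I'll keep pressing towards home at about 83.8.

```bash
python3 -m jog '[[0,0,0.1,0],[0,0,0.2,0],[0,0,0.25,0],[0,0,0.25,0]]'| grep -E 'eef|contact'; python3 -m jog '[[0,0,0.05,0],[0,0,0.1,0],[0,0,0.1,0]]'| grep -E 'eef|contact'; python3 -m jog '[[0,0,0.03,0],[0,0,0.05,0],[0,0,0.05,0]]'| grep -E 'eef|contact|grasp'
```

```text
eef_pos: [0.5268, -0.1919, 0.0862]
contact_force: [0.2, 1.0, -1.3]
eef_pos: [0.5267, -0.1921, 0.0851]
contact_force: [0.3, 1.0, -0.5]
eef_pos: [0.5267, -0.1922, 0.0846]
contact_force: [-0.1, -0.1, -0.1]
grasp_force: 81.3
```

```bash
python3 -m jog '[[0,0,0.03,0],[0,0,0.05,0],[0,0,0.05,0]]'| grep -E 'eef|contact'; python3 -m jog '[[0,0,0.03,0],[0,0,0.05,0],[0,0,0.05,0]]'| grep -E 'eef|contact'; python3 -m jog '[[0,0,0.03,0],[0,0,0.05,0],[0,0,0.05,0]]'| grep -E 'eef|contact|grasp'
```

```text
eef_pos: [0.5268, -0.192, 0.0842]
contact_force: [0.7, 1.1, 1.3]
eef_pos: [0.5269, -0.1917, 0.0839]
contact_force: [-0.4, 2.2, 4.7]
eef_pos: [0.527, -0.1916, 0.0838]
contact_force: [-1.8, 2.7, 8.7]
grasp_force: 82.3
```

It stopped dead at 83.8. I'll bring the force to about 11 N and check it with a camera.

```bash
python3 -m jog '[[0,0,0.02,0],[0,0,0.03,0],[0,0,0.03,0],[0,0,0.03,0],[0,0,0.03,0]]'
python3 - <<'E'
from h import *
c=cam('scene');cv2.imwrite('pics/p5.png',cv2.resize(c['pixels'][190:330,130:330,::-1],None,fx=4,fy=4,interpolation=2))
for i in range(4): cam('top');o=bot.get_obs();print(np.round(o['contact_force'],1),np.round(o['eef_pos'],4),round(o['t'],2))
E
```

```text
t: 20.2
eef_pos: [0.5271, -0.1915, 0.0838]
tool_rot: [0.0, 0.811, 0.585, 0.0]
contact_force: [-1.4, 4.1, 10.4]
gripper_width: 0.49
grasp_force: 82.5
[-2.   4.2 10.1] [ 0.527  -0.1915  0.0838] 20.3
[-2.   4.1 11. ] [ 0.527  -0.1915  0.0838] 20.35
[-2.7  3.5 10.3] [ 0.527  -0.1915  0.0838] 20.4
[-1.6  3.6 10.6] [ 0.5271 -0.1915  0.0838] 20.45
```

View pics/p5.png

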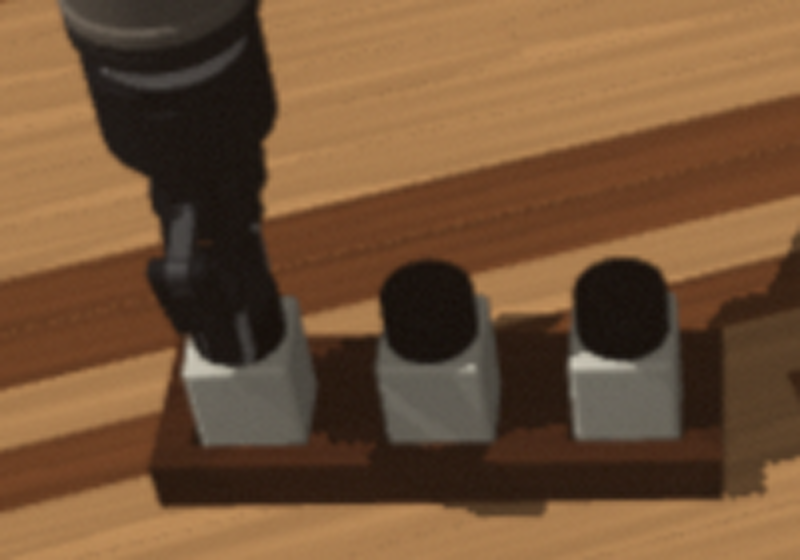

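The cap's lower edge at (240,363) sits on the shoulder just as it does on the two neighbours, and the force is steady at about 10.5 N.

```bash
python3 -c "
from station import bot
print(bot.hand_in())"
```

```text
the job is handed in; nothing more can be done
None
```

The jar stands seated in the empty pocket, its cap clicked on and pushed fully home; I handed in at about 20.5 s, still gripping the cap and pressing down with about 10.5 N (no verdict came back).

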